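Size an unmarked sample tube in the ring stand

TASK

Find out which size the tube in the teal single holder is: take it out by its cap and lower it upright through the rings of the sizing stand, without dropping it, until a ring stops it, and press it down lightly there so that it is sure to be home. Then let go and leave it standing in the rings; be gentle with the stand and leave the tubes in the white rack and everything else where they are.

Things in the scene. Friction and masses are not known exactly. Their poses are not given: they have to be found in the camera images.
- tube_a: one of three empty clear tubes, alike but for diameter (11, 16 and 21 mm; which is which is not told). Origin: centre of its flat foot; z up the tube. 85 mm from foot to cap; ribbed orange cap (grip it) 28 mm wide, 28 mm high; foot bevelled 1.3 mm in over 2.5 mm. 30 to 65 g. At first it hangs by its cap in the holder or rack, foot 15 mm above the table
- tube_b: one of three empty clear tubes, alike but for diameter (11, 16 and 21 mm; which is which is not told). Origin: centre of its flat foot; z up the tube. 85 mm from foot to cap; ribbed orange cap (grip it) 28 mm wide, 28 mm high; foot bevelled 1.3 mm in over 2.5 mm. 30 to 65 g. At first it hangs by its cap in the holder or rack, foot 15 mm above the table
- tube_c: one of three empty clear tubes, alike but for diameter (11, 16 and 21 mm; which is which is not told). Origin: centre of its flat foot; z up the tube. 85 mm from foot to cap; ribbed orange cap (grip it) 28 mm wide, 28 mm high; foot bevelled 1.3 mm in over 2.5 mm. 30 to 65 g. At first it hangs by its cap in the holder or rack, foot 15 mm above the table
- gauge: sizing stand, fixed: four level teal rings one over the other on one vertical axis, each narrower than the one above; the tops of the rings are 105, 85, 65 and 45 mm above the table. Origin: on the rings' axis at table height, z up. A post 52 mm out along its own +y rises to 105 mm; base plate 100 x 130 x 12 mm
- gauge_mouth (a point): centre of the top (widest) ring's mouth, 105 mm above the table. Bores from the top down 22.2, 17.2, 12.2, 7.5 mm; each ring rigid, sharp-edged, 6 mm thick, 42, 37, 32 and 27 mm across. A tube passes each ring wider than itself with 1.2 mm or more play on the diameter and stops with its foot on the first narrower one
- holder_top (a point): centre of the only hole (23 mm bore) of the teal single-tube holder, at the top of its plate, 100 mm above the table; fixed holder 66 x 56 mm, 100 mm high. The tube to be sized hangs here
- rack: white rack, fixed, 150 mm along its own x, 56 mm deep, top plate 100 mm above the table, three 23 mm holes in a row along x at -45, 0 and +45 mm; the two other tubes hang in its outer holes. Origin: centre of its underside
- spare_cap: bystander: loose spare orange cap, 26 mm wide, 20 mm high; origin: centre of its underside
- dish: bystander: clear shallow dish, 60 mm wide, 15 mm high; origin: centre of its underside
- reagent: bystander: amber bottle, 52 mm wide, 110 mm high; origin: centre of its underside
- pot: bystander: small white lidded pot, 44 mm wide, 28 mm high; origin: centre of its underside
- timer: bystander: white bench timer lying flat, 60 x 70 x 20 mm; origin: centre of its underside
- marker: bystander: blue marker lying flat, 120 x 13 x 13 mm, along its own x; origin: centre of its underside
Not all that is in view belongs to the job. Leave any green look-alike of the tube_a alone. Leave any purple look-alike of the tube_c alone.

How it is judged:
By the outcome, as a careful person would: the job done as asked, in the order asked, and still so for the second after the job is handed in, with the robot touching nothing.
It also fails if it takes over 70 s, if anything falls off the work surface, if the arm or the gripper's body presses on something with over 40 N, if the wrist force passes 120 N, or if a joint passes its speed limit or range.

ROBOT

A 6-joint arm with a two-finger parallel gripper is mounted at the origin on the work surface. World frame = base frame: x ahead of the robot, y to its left, z up, the work surface at z = 0. Lengths are in m, angles in rad, forces in N, time in s.
With the tool pointing down it reaches from about 0.375 to 0.975 m from the base axis. Payload 3.8 kg.
Tool frame: the origin (TCP) lies midway between the tips of the shut fingers; the grasp point (between the pads) lies 19 mm behind it; x points along the fingers, y is the direction in which the jaws open and shut, and the axes are right-handed (so a half turn about x gives the same grasp; the last joint's range is limited). The gripper opens to 85 mm and grips with 20 to 120 N. Pads are 22 mm wide; open, the fingers measure 114 mm over their backs; the gripper's body (76 mm by 85 mm) begins 54 mm behind the grasp point. The pads swing forward as they close: fully open they stand 13 mm farther back than shut.
Start: joints at [-0.037, 0.264, 1.604, -0, 1.274, -0.037], TCP at [0.675, -0, 0.231] pointing down, gripper open.
Joint ranges: [-2.63, 2.63], [-0.94, 2.18], [0.31, 2.57], [-1.31, 4.45], [0, 2.66], [-2.55, 2.55]. Speed limits (rad/s): [2.57, 2.57, 3.14, 3.14, 3.14, 3.14].

INTERFACE

Orientations are given as a rotation vector (axis times angle).
In Python, from workcell import read_state, read_camera, get_calibration, finish_job gives the robot as it stands. The module is installed in compiled form; this text tells all that it offers.
- The arm moves only by the shell command python3 -m creep 'ROWS' [FORCE]. ROWS is JSON, a list of rows, each a list of 3 entries, a list of its own where there are three numbers: the closure in counts, from 0 (fully open) to 255 (shut), then the shift along the world's x, y, z in mm, then the turn about the world's z in rad. In form: [[hand, [tx, ty, tz], spin], ...]. A call has exactly 8 rows; each row shifts and turns the commanded pose from where the row before left it; what a row does not reach is not made up. A row lasts 1/12 s, in which the tool goes at most 41.7 mm and 7.16 degrees, less where a joint would pass 70% of its speed; a pose out of reach is approached as far as the arm can. A call is refused whole if a number of a shift passes 41.7 or a number of a turn 0.125, either way. A call with a gripper value outside its range is refused whole. The fingers move at their own pace and stop on an object; FORCE is the grip in N (left out, the last holds). Time passes only in rows, so rows that do not move let the fingers close, or fill a call up. It gives the time, the measured TCP pose, the force and the opening at its end, in the units of the state.
- read_state(): the state, without advancing time (a new reading comes with each control period).
- read_camera(name): name is "scene" or "side" or "wrist"; returns (picture, depth): 384x512x3 uint8, blue, green, red; 384x512 float32, m along the optical axis (not along the pixel's ray), 0 where there is no reading.
- get_calibration(name): a dict with "K" (3x3 intrinsics, pixels), "eye" and "orientation" of the camera in the world. Camera axes: x right, y down, z forward; pixel columns grow to the right and rows downward; lengths in m; the calibration is good to about 2 mm. A picture is of the moment at which its call begins: read the wrist's pose just before it. get_calibration takes no time and is no camera call; for the wrist camera it gives the pose at the moment of the call.
- finish_job(): hands the job in, once; it reports no verdict.
The state is a dict: "time": time; "q": joint angles; "joint_vel": joint speeds; "joint_torque": joint torques, N m; "tool_pos": TCP position; "tcp_rot": TCP orientation; "wrist_force": force on the tool from outside, world axes, zero at the start; "torque": the same for the moment, N m; "width": opening from 0.0 (shut) to 1.0 (fully open).
Only numpy, scipy, OpenCV 4.12 (cv2) and the standard library are available. Lean on these libraries where they do the work, as an engineer would, in place of code of your own. Each camera call takes 0.05 s, during which the arm holds its last target.

## Working session

There is one attempt and no reset: what is moved stays moved. The work goes in short steps, Python scripts to look and compute and a shell command to move; the robot and the scene stay as the last step left them, time stands still between calls to the robot, and variables do not carry over. Pictures are saved under pics/ and viewed, and the job is handed in when it is done.

```bash
mkdir -p pics; cat > h.py <<'E'
import numpy as np,cv2
from workcell import *
from scipy.spatial.transform import Rotation as R
def cal(n):
    c=get_calibration(n);o=np.array(c["orientation"],float)
    M=o if o.shape==(3,3) else (R.from_rotvec(o).as_matrix() if o.size==3 else R.from_quat(o).as_matrix())
    return np.array(c["K"]),np.array(c["eye"]),M
def ray(c,u,v):
    K,e,M=c; return e,M@(np.linalg.inv(K)@np.array([u,v,1.]))
def onz(c,u,v,z):
    e,d=ray(c,u,v); return e+d*(z-e[2])/d[2]
def proj(c,p):
    K,e,M=c; q=K@(M.T@(np.array(p)-e)); return q[:2]/q[2]
E
python3 - <<'E'
from h import *
s=read_state();print(s)
for n in ["scene","side","wrist"]:
    print(n,get_calibration(n))
    p,d=read_camera(n);cv2.imwrite(f"pics/{n}0.png",p);np.savez(f"{n}0.npz",p=p,d=d)
E
```

```text
{'time': 0.0, 'q': array([-3.69082372e-02,  2.64728113e-01,  1.60539249e+00,  1.70312969e-05,
        1.27373895e+00, -3.68646126e-02]), 'joint_vel': array([ 0.00068992, -0.00080343, -0.00133963,  0.00136642, -0.00286074,
        0.00023729]), 'joint_torque': array([ 6.10465631e-04, -5.15121067e+01, -3.67308676e+01, -4.07824507e-05,
        1.31324201e-02,  1.46811578e-05]), 'tool_pos': array([6.74246775e-01, 2.60697181e-05, 2.29968950e-01]), 'tcp_rot': array([ 1.20823731,  1.21091776, -1.21085578]), 'wrist_force': array([ 0.66263239, -0.48543161, -0.03649093]), 'torque': array([-0.00601949, -0.0103048 , -0.01382935]), 'width': 0.9989134115477839}
scene {'K': array([[363.30163698,   0.        , 256.39228479],
       [  0.        , 363.30163698, 189.92724723],
       [  0.        ,   0.        ,   1.        ]]), 'eye': array([ 1.11896425, -0.01535703,  0.65975953]), 'orientation': array([-1.77703372, -1.74505313,  0.71995889])}
side {'K': array([[447.34562005,   0.        , 256.68983422],
       [  0.        , 447.34562005, 196.70180785],
       [  0.        ,   0.        ,   1.        ]]), 'eye': array([ 0.19840416, -0.83805792,  0.57303306]), 'orientation': array([-2.01013381,  0.42929211, -0.22576729])}
wrist {'K': array([[281.64040911,   0.        , 257.39763529],
       [  0.        , 281.64040911, 185.72416721],
       [  0.        ,   0.        ,   1.        ]]), 'eye': array([0.67461355, 0.0733967 , 0.37267719]), 'orientation': array([ 2.84753519e+00, -2.26692256e-04, -2.23512260e-03])}
```

View pics/scene0.png

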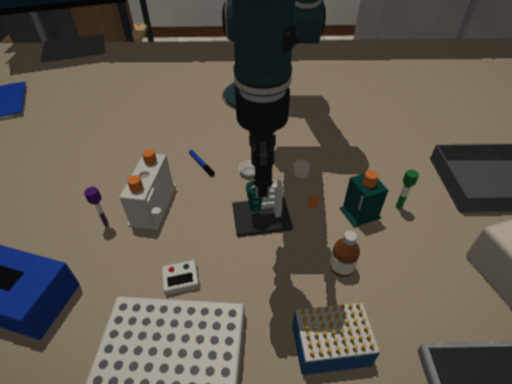

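View pics/side0.png

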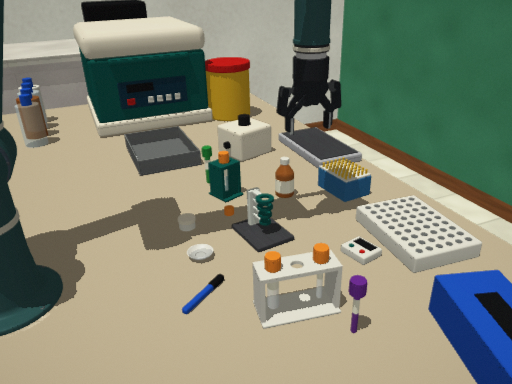

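View pics/wrist0.png

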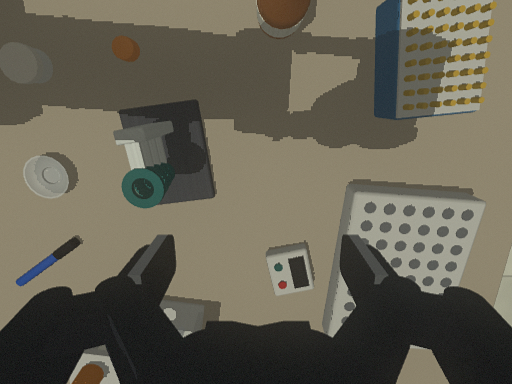

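```bash
python3 - <<'E'
from h import *
print(R.from_rotvec(read_state()["tcp_rot"]).as_matrix().round(3))
S={n:np.load(f"{n}0.npz") for n in ["scene","side","wrist"]}
for n in S:
    c=cal(n);p,d=S[n]["p"],S[n]["d"];hsv=cv2.cvtColor(p,cv2.COLOR_BGR2HSV)
    for name,lo,hi in [("orange",(4,170,90),(16,255,255)),("teal",(78,120,25),(98,255,140))]:
        m=cv2.inRange(hsv,lo,hi)
        N,L,st,ce=cv2.connectedComponentsWithStats(m)
        for i in range(1,N):
            if st[i,4]<40: continue
            v,u=np.nonzero((L==i)&(d>0)); 
            if len(u)==0: continue
            K,e,M=c;z=d[v,u]
            P=(M@(np.linalg.inv(K)@np.array([u,v,np.ones_like(u)])*z)).T+e
            print(n,name,st[i],ce[i].round(1),"med",np.median(P,0).round(4),"min",np.percentile(P,3,axis=0).round(3),"max",np.percentile(P,97,axis=0).round(3))
for n,(x0,y0,w,h) in {"scene":(330,150,100,90),"side":(190,130,130,130)}.items():
    cv2.imwrite(f"pics/{n}_z.png",cv2.resize(S[n]["p"][y0:y0+h,x0:x0+w],None,fx=6 if n=="scene" else 4.5,fy=6 if n=="scene" else 4.5))
cv2.imwrite("pics/wz.png",cv2.resize(S["wrist"]["p"][90:220,100:230],None,fx=4.5,fy=4.5))
E
```

```text
[[-0.002  1.     0.   ]
 [ 0.     0.    -1.   ]
 [-1.    -0.002 -0.   ]]
scene orange [143 150  11   8  72] [148.1 153.6] med [ 0.4709 -0.2525  0.1288] min [ 0.458 -0.264  0.123] max [ 0.479 -0.242  0.13 ]
scene orange [365 171  13   9  92] [370.8 175.1] med [0.5526 0.2386 0.1291] min [0.541 0.228 0.125] max [0.561 0.25  0.131]
scene orange [128 176  13   9  88] [133.5 180.2] med [ 0.5591 -0.2662  0.1289] min [ 0.548 -0.277  0.125] max [ 0.567 -0.255  0.131]
scene teal [ 341  174   46   52 1135] [363.1 200.9] med [0.5704 0.2311 0.0587] min [0.525 0.206 0.006] max [0.588 0.272 0.103]
scene teal [247 181  14  30 206] [253.  197.8] med [ 0.5695 -0.0141  0.0843] min [ 0.548 -0.025  0.044] max [ 0.578 -0.001  0.108]
side orange [330 122  50  26 219] [355.7 133.9] med [ 2.3375  2.1144 -0.698 ] min [ 2.3    1.837 -0.739] max [ 2.357  2.418 -0.661]
side orange [379 142  38  25 175] [394.8 154.3] med [ 2.3381  1.6282 -0.7042] min [ 2.322  1.422 -0.744] max [ 2.356  1.787 -0.661]
side orange [219 151  10  13 115] [223.4 156.7] med [0.5464 0.2311 0.118 ] min [0.536 0.226 0.103] max [0.56  0.244
[... 461 characters left out ...]
9] min [ 0.541 -0.282  0.102] max [ 0.564 -0.259  0.128]
side orange [265 251  16  22 298] [272.4 261.4] med [ 0.4622 -0.2634  0.121 ] min [ 0.451 -0.268  0.103] max [ 0.476 -0.246  0.128]
side teal [  81   50  127   73 5561] [144.4  82.2] med [0.4617 0.9107 0.205 ] min [0.279 0.89  0.063] max [0.701 0.973 0.286]
side teal [ 209  158   34   44 1025] [224.8 179.6] med [0.5365 0.228  0.0497] min [0.51  0.203 0.004] max [0.586 0.258 0.1  ]
side teal [256 194  18  32 374] [264.7 208.5] med [ 0.5576 -0.0167  0.0822] min [ 0.541 -0.03   0.04 ] max [0.575 0.004 0.105]
wrist orange [ 72 365  31  19 294] [ 88.6 375.1] med [ 0.4715 -0.2426  0.114 ] min [ 0.458 -0.254  0.103] max [ 0.48  -0.24   0.125]
```

View pics/wz.png

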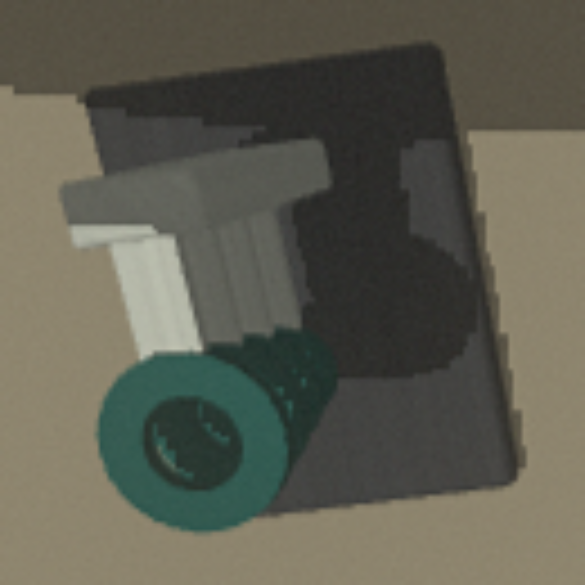

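View pics/side_z.png

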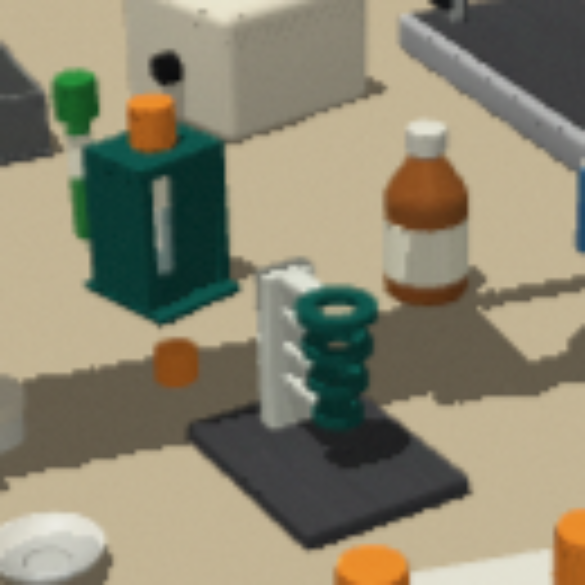

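View pics/scene_z.png

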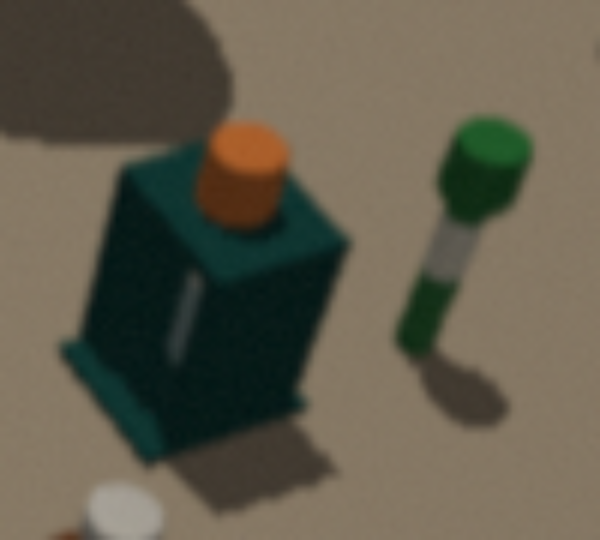

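```bash
python3 - <<'E'
from h import *
c=cal("scene");w=cal("wrist");s=cal("side")
print("cap top scene",onz(c,371.7,174.7,.128))
p=np.load("wrist0.npz")["p"];hsv=cv2.cvtColor(p,cv2.COLOR_BGR2HSV)
m=cv2.inRange(hsv,(78,80,75),(98,255,255))
cs,_=cv2.findContours(m,cv2.RETR_CCOMP,cv2.CHAIN_APPROX_NONE)
for k in cs:
    if len(k)>20:
        e=cv2.fitEllipse(k);print("ell",e,onz(w,*e[0],.105))
print("wrist ring hand",onz(w,142.7,187.8,.105),"bore diam",)
print("side ring",onz(s,190+337/4.5,130+312/4.5,.105), "side cap top", onz(s,190+152/4.5,130+101/4.5,.128))
print("green top",onz(c,330+493/6,150+143/6,.12))
E
```

```text
cap top scene [0.5504458  0.24169408 0.128     ]
ell ((142.39974975585938, 187.8577423095703), (37.2587776184082, 42.17144775390625), 120.65204620361328) [ 0.55971401 -0.00993938  0.105     ]
ell ((142.28355407714844, 188.17327880859375), (21.238861083984375, 24.023170471191406), 122.2894515991211) [ 0.559559   -0.01026876  0.105     ]
wrist ring hand [ 0.5600205  -0.00987912  0.105     ] bore diam
side ring [ 0.5556686 -0.0212489  0.105    ] side cap top [0.54967288 0.2350114  0.128     ]
green top [0.54081243 0.33462629 0.12      ]
```

```bash
python3 -m creep '[[0,[-15.5,30,0],0],[0,[-15.5,30,0],0],[0,[-15.5,30,0],0],[0,[-15.5,30,0],0],[0,[-15.5,30,0],0],[0,[-15.5,30,0],0],[0,[-15.5,30,0],0],[0,[-15.5,30,0],0]]' 30
python3 -m creep '[[0,[0,0,0],0],[0,[0,0,0],0],[0,[0,0,0],0],[0,[0,0,0],0],[0,[0,0,0],0],[0,[0,0,0],0],[0,[0,0,0],0],[0,[0,0,0],0]]'
python3 - <<'E'
from h import *
w=cal("wrist");print(w[1],read_state()["tool_pos"])
p,d=read_camera("wrist");cv2.imwrite("pics/wrist1.png",p)
hsv=cv2.cvtColor(p,cv2.COLOR_BGR2HSV)
m=cv2.inRange(hsv,(4,150,80),(18,255,255))
cs,_=cv2.findContours(m,cv2.RETR_EXTERNAL,cv2.CHAIN_APPROX_NONE)
for k in cs:
    if len(k)>20:
        e=cv2.fitEllipse(k);print("ell",e,onz(w,*e[0],.128))
E
```

```text
time: 0.82
tool_pos: [0.5498, 0.2412, 0.231]
tcp_rot: [1.209, 1.209, -1.21]
wrist_force: [-0.2, -0.3, 0.4]
width: 1.004
time: 1.48
tool_pos: [0.5513, 0.2393, 0.2312]
tcp_rot: [1.21, 1.209, -1.21]
wrist_force: [-0.1, 0.7, 0.2]
width: 1.0
[0.55141467 0.31274118 0.3738303 ] [0.55134739 0.23934458 0.23123067]
ell ((234.57322692871094, 234.65843200683594), (16.903669357299805, 18.964494705200195), 179.91893005371094) [0.52937287 0.18907543 0.128     ]
ell ((255.43853759765625, 179.77137756347656), (29.340394973754883, 33.44316101074219), 179.7646942138672) [0.54965264 0.24390083 0.128     ]
```

View pics/wrist1.png

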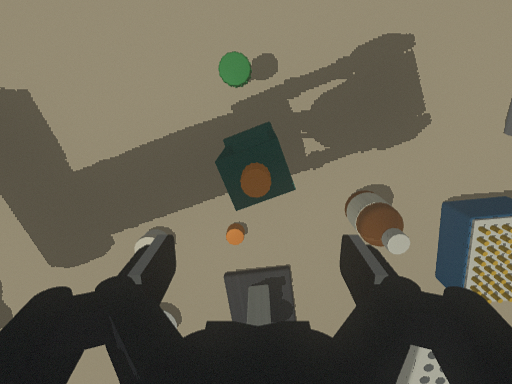

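```bash
python3 -m creep '[[0,[-1.5,3,-16],0],[0,[0,0,-16],0],[0,[0,0,-16],0],[0,[0,0,-16],0],[0,[0,0,-16],0],[0,[0,0,-16],0],[0,[0,0,-16],0],[0,[0,0,-16],0]]' 30
python3 -m creep '[[60,[0,0,0],0],[100,[0,0,0],0],[120,[0,0,0],0],[130,[0,0,0],0],[140,[0,0,0],0],[140,[0,0,0],0],[140,[0,0,0],0],[140,[0,0,0],0]]' 30
python3 - <<'E'
from h import *
for n in ("side","scene"):
    p,d=read_camera(n);x0,y0=(190,110) if n=="side" else (320,130)
    cv2.imwrite(f"pics/{n}2.png",cv2.resize(p[y0:y0+100,x0:x0+100],None,fx=6,fy=6))
E
```

```text
time: 2.2
tool_pos: [0.5496, 0.2429, 0.1026]
tcp_rot: [1.21, 1.209, -1.209]
wrist_force: [0.9, 0.2, -0.6]
width: 1.0
time: 2.87
tool_pos: [0.5497, 0.2431, 0.1038]
tcp_rot: [1.21, 1.209, -1.208]
wrist_force: [-0.1, -0.8, 0.3]
width: 0.45
```

View pics/side2.png

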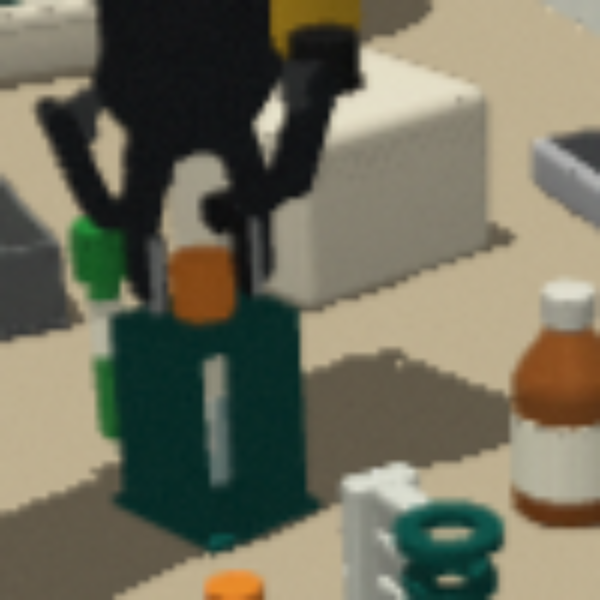

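View pics/scene2.png

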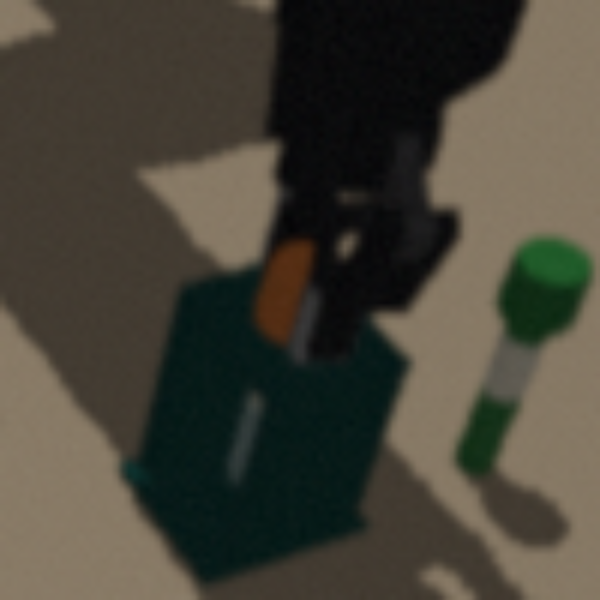

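```bash
python3 -m creep '[[160,[0,0,0],0],[170,[0,0,0],0],[180,[0,0,0],0],[190,[0,0,0],0],[200,[0,0,0],0],[210,[0,0,0],0],[210,[0,0,0],0],[210,[0,0,0],0]]' 40
```

```text
time: 3.63
tool_pos: [0.5496, 0.2431, 0.1034]
tcp_rot: [1.209, 1.209, -1.209]
wrist_force: [-0.3, -0.0, 1.0]
width: 0.312
```

```bash
python3 -m creep '[[210,[0,0,5],0],[210,[0,0,12],0],[210,[0,0,18],0],[210,[0,0,22],0],[210,[0,0,22],0],[210,[0,0,22],0],[210,[0,0,18],0],[210,[0,0,11],0]]' 40
python3 - <<'E'
from h import *
for n in ("side","scene"):
    p,d=read_camera(n);x0,y0=(170,50) if n=="side" else (300,80)
    cv2.imwrite(f"pics/{n}3.png",cv2.resize(p[y0:y0+150,x0:x0+150],None,fx=4,fy=4))
E
```

```text
time: 4.3
tool_pos: [0.5506, 0.2434, 0.2371]
tcp_rot: [1.212, 1.207, -1.205]
wrist_force: [0.9, -0.3, 0.1]
width: 0.313
```

View pics/side3.png

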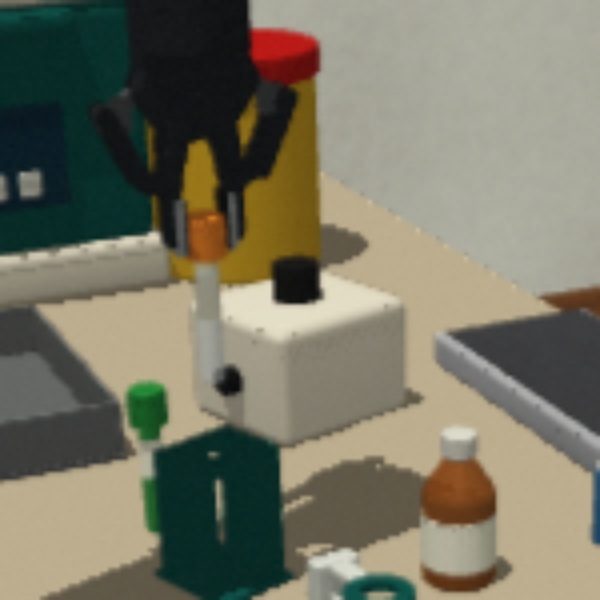

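View pics/scene3.png

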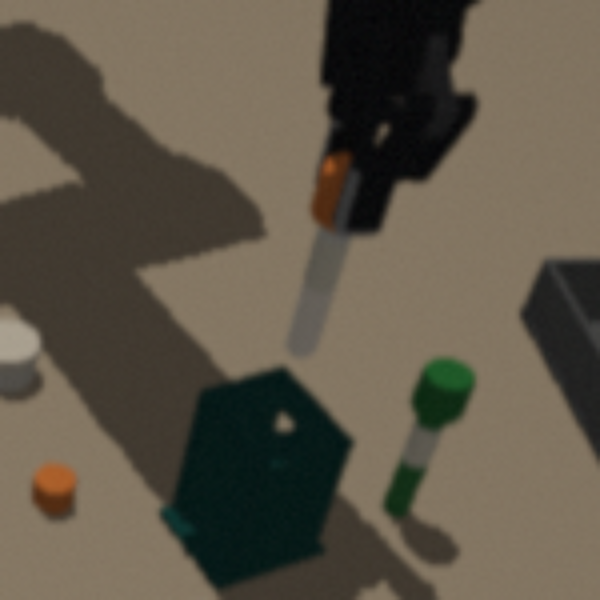

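```bash
python3 -m creep '[[210,[0,-10,0],0],[210,[1,-25,0],0],[210,[2,-35,0],0],[210,[2,-40,0],0],[210,[2,-40,0],0],[210,[2,-40,0],0],[210,[1,-35,0],0],[210,[0,-20,0],0]]' 40
python3 -m creep '[[210,[0,-8,0],0],[210,[0,0,0],0],[210,[0,0,0],0],[210,[0,0,0],0],[210,[0,0,0],0],[210,[0,0,0],0],[210,[0,0,0],0],[210,[0,0,0],0]]' 40
python3 - <<'E'
from h import *
s=read_state();print(s["tool_pos"],R.from_rotvec(s["tcp_rot"]).as_matrix().round(4))
for n in ("side","scene","wrist"):
    p,d=read_camera(n);np.savez(n+"4.npz",p=p,d=d);x0,y0=(200,100) if n=="side" else (190,100)
    q=cv2.resize(p[y0:y0+150,x0:x0+150],None,fx=4,fy=4) if n!="wrist" else p
    cv2.imwrite(f"pics/{n}4.png",q)
E
```

```text
time: 5.07
tool_pos: [0.5577, -0.0062, 0.2309]
tcp_rot: [1.208, 1.21, -1.215]
wrist_force: [0.4, 0.0, -0.2]
width: 0.317
time: 5.73
tool_pos: [0.5596, -0.0092, 0.2334]
tcp_rot: [1.208, 1.21, -1.208]
wrist_force: [-0.8, -0.3, -1.5]
width: 0.318
[ 0.55957008 -0.00921358  0.23335198] [[ 1.0e-04  1.0e+00  1.3e-03]
 [ 1.0e-04  1.3e-03 -1.0e+00]
 [-1.0e+00  1.0e-04 -1.0e-04]]
```

View pics/side4.png

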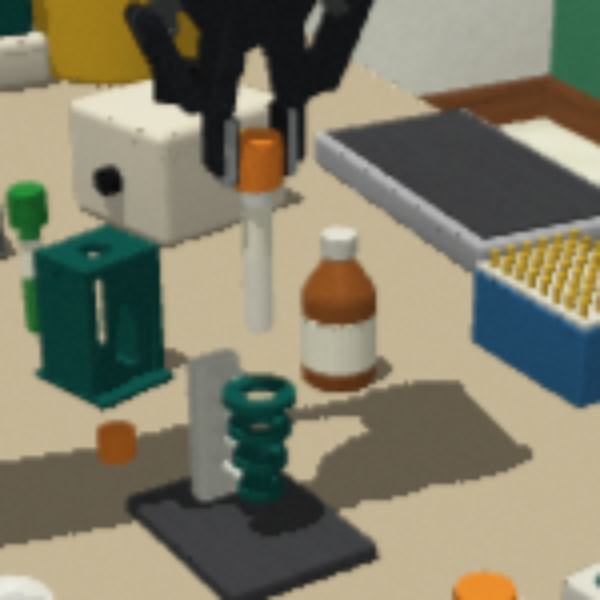

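View pics/scene4.png

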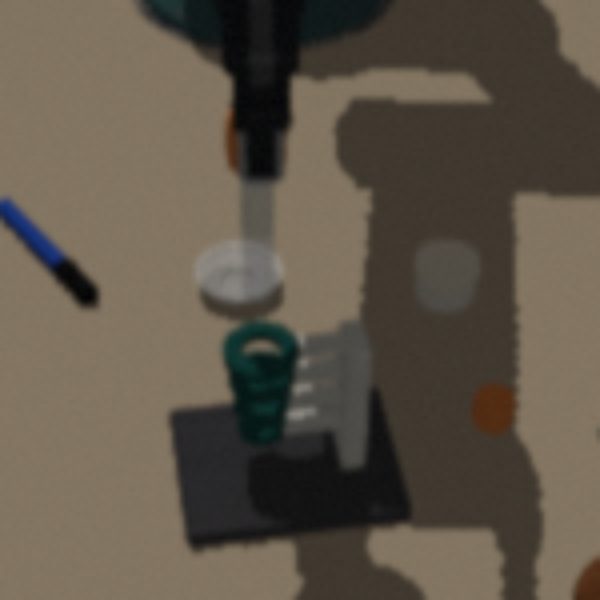

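View pics/wrist4.png

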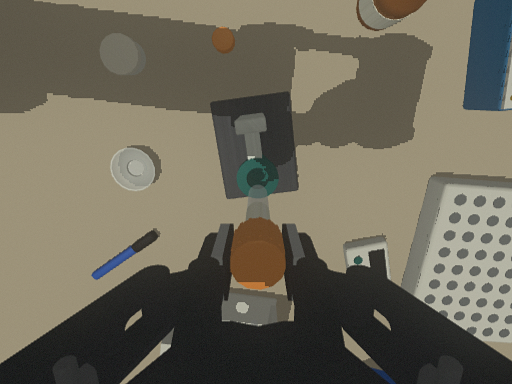

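```bash
python3 -m creep '[[210,[0,0,-3],0],[210,[0,0,-7],0],[210,[0,0,-8],0],[210,[0,0,-6],0],[210,[0,0,-3],0],[210,[0,0,0],0],[210,[0,0,0],0],[210,[0,0,0],0]]' 40
python3 - <<'E'
from h import *
s=read_state();print(s["tool_pos"],R.from_rotvec(s["tcp_rot"]).as_matrix().round(4)[:,0])
for n in ("side","scene","wrist"):
    c=cal(n);p,d=read_camera(n);np.savez(n+"5.npz",p=p,d=d)
    x0,y0={"side":(215,115),"scene":(205,110),"wrist":(207,130)}[n]
    q=p[y0:y0+120,x0:x0+100]
    q=cv2.convertScaleAbs(q,alpha=1.5)
    cv2.imwrite(f"pics/{n}5.png",cv2.resize(q,None,fx=5,fy=5,interpolation=cv2.INTER_CUBIC))
    # rings mask extents by row
    hsv=cv2.cvtColor(p,cv2.COLOR_BGR2HSV);m=cv2.inRange(hsv,(78,110,30),(98,255,255))
    N,L,st,ce=cv2.connectedComponentsWithStats(m)
    for i in range(1,N):
        if st[i,4]>100 : print(n,st[i],ce[i].round(1))
    f=s["tool_pos"]+np.array([0,0,-.0884])
    print(n,"pred foot",proj(c,f),"pred ring",proj(c,[.5596,-.0101,.105]))
E
```

```text
time: 6.55
tool_pos: [0.5597, -0.0101, 0.2065]
tcp_rot: [1.209, 1.209, -1.209]
wrist_force: [-0.8, 0.3, -1.4]
width: 0.314
[ 0.55968867 -0.0100575   0.20645166] [ 3.e-04 -0.e+00 -1.e+00]
side [242   0  38  64 882] [260.1  29.9]
side [  80   50  128   73 5563] [144.2  82.2]
side [  0 125  18  26 132] [  7.3 139.3]
side [ 209  157   34   45 1143] [224.8 178.5]
side [  0 189  15  31 127] [  6.8 203.1]
side [256 194  18  32 368] [264.5 208.7]
side [   0  223   57  111 1341] [ 17.9 290.5]
side [ 16 262  30  39 254] [ 27.2 279.2]
side [ 42 272  20  28 175] [ 52.6 284.6]
side pred foot [264.38651937 191.79016241] pred ring [264.46096481 196.931078  ]
scene [351 173  36  25 462] [368.5 184.8]
scene [341 207  17  19 118] [349.5 216.2]
scene pred foot [254.65016629 182.57208949] pred ring [254.65924816 186.86818978]
wrist [235 166  18  38 351] [241.8 183.8]
wrist [268 187  12  17 110] [272.6 194.3]
wrist pred foot [257.01021616 189.41765223] pred ring [256.91078221 185.10461569]
```

View pics/side5.png

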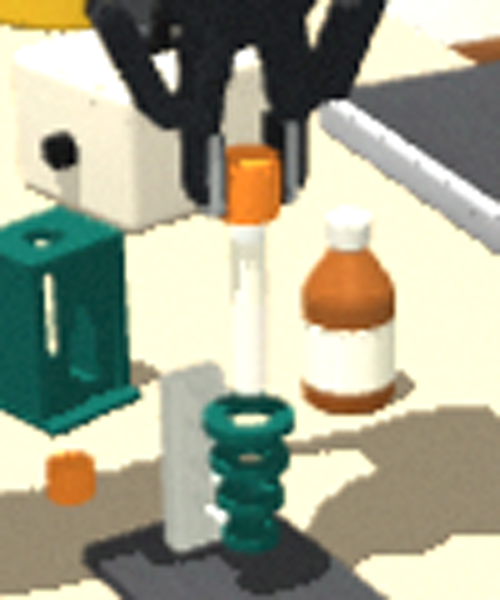

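View pics/scene5.png

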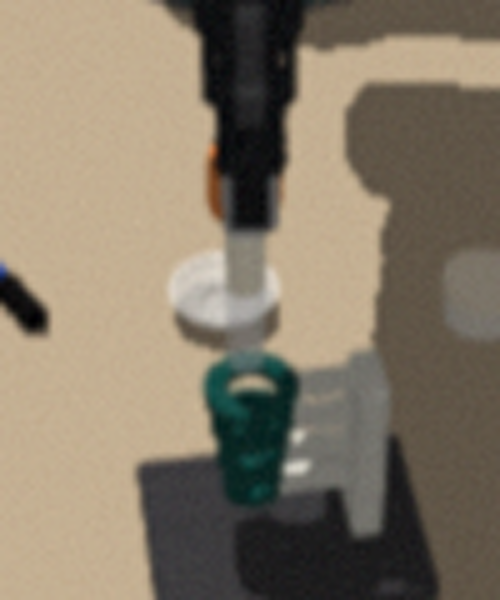

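View pics/wrist5.png

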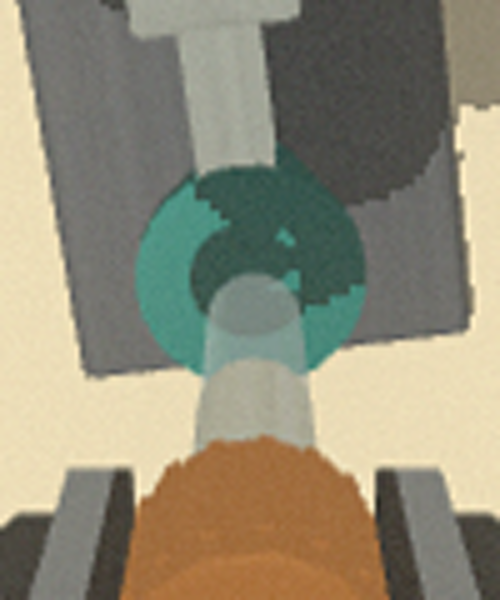

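```bash
python3 - <<'E'
from h import *
for n,rows,cols,rr in (("scene",range(158,180,2),(243,268),range(184,212,2)),("side",range(162,192,3),(256,276),range(195,206,1))):
    p=np.load(n+"5.npz")["p"].astype(float)
    g=cv2.GaussianBlur(p,(1,3),0)
    a,b=cols
    for v in list(rows):
        print(n,v,g[v,a:b].sum(1).astype(int).tolist())
    # ring: teal measure = R low relative to (B+G)/2
    t=(g[...,0]+g[...,1])/2-g[...,2]
    for v in rr:
        x=t[v,a-5:b+10]; print("ring",v,x.astype(int).tolist())
E
```

```text
scene 158 [344, 345, 342, 343, 351, 345, 325, 264, 244, 245, 249, 254, 249, 247, 260, 309, 338, 344, 345, 343, 345, 343, 345, 344, 345]
scene 160 [356, 363, 368, 378, 385, 392, 362, 276, 246, 254, 254, 260, 256, 257, 271, 319, 342, 347, 347, 343, 345, 344, 344, 346, 346]
scene 162 [386, 393, 393, 394, 401, 410, 384, 293, 251, 255, 259, 262, 256, 254, 273, 329, 349, 344, 344, 347, 345, 343, 343, 344, 346]
scene 164 [395, 398, 402, 408, 411, 418, 392, 306, 254, 252, 256, 257, 258, 256, 284, 366, 396, 366, 346, 343, 346, 345, 341, 342, 346]
scene 166 [396, 386, 386, 385, 374, 385, 367, 297, 256, 252, 255, 258, 258, 257, 288, 369, 411, 395, 356, 342, 345, 346, 343, 345, 347]
scene 168 [371, 363, 353, 345, 348, 361, 357, 313, 284, 270, 266, 275, 274, 284, 315, 367, 394, 393, 358, 342, 346, 344, 343, 346, 347]
scene 170 [363, 363, 358, 374, 388, 389, 378, 351, 333, 322, 323, 325, 329, 326, 330, 343, 324, 308, 336, 344, 342, 346, 346, 346, 343]
scene 172 [345, 363, 372, 389, 389, 398, 392, 361, 341, 335, 337, 334, 327, 309, 282, 238, 202, 230, 325, 342, 346, 343, 345, 348, 343]
scene 174 [2
[... 4930 characters left out ...]
, -30, -29, -27, -28, -28, -24, -23, -22, -22, -22]
ring 202 [-2, -2, -2, -2, -2, 10, 28, 38, 47, 48, 50, 50, 51, 48, 48, 45, 46, 43, 40, 38, 19, -6, -20, -28, -28, -28, -25, -22, -23, -22, -19, -18, -18, -17, -18]
ring 203 [-2, -3, -2, -2, -2, 2, 14, 29, 40, 41, 42, 43, 44, 42, 41, 39, 40, 38, 35, 35, 19, -12, -21, -23, -23, -22, -19, -18, -18, -17, -17, -16, -17, -17, -17]
ring 204 [-3, -3, -2, -2, -2, 1, 12, 27, 35, 34, 37, 39, 38, 40, 37, 36, 36, 40, 34, 32, 27, 4, -15, -18, -18, -17, -17, -16, -19, -18, -19, -19, -20, -20, -20]
ring 205 [-2, -3, -2, -2, -2, 6, 23, 33, 32, 31, 33, 35, 25, 24, 23, 27, 31, 43, 35, 31, 31, 19, -16, -20, -21, -19, -20, -19, -25, -22, -25, -26, -26, -26, -26]
```

```bash
python3 - <<'E'
from h import *
p=np.load("wrist5.npz")["p"].astype(float);w=cal("wrist");g=p.sum(2)
for v in (186,189,192,195,198,202,208,212): print(v,g[v,230:284].astype(int).tolist())
for u in (254,256,258,260): print("col",u,g[160:206,u].astype(int).tolist())
q=p[150:215,230:285]
cv2.imwrite("pics/w5z.png",cv2.resize(cv2.convertScaleAbs(q,alpha=1.8),None,fx=9,fy=9,interpolation=cv2.INTER_NEAREST))
E
```

```text
186 [220, 220, 231, 230, 235, 244, 238, 243, 238, 239, 235, 231, 237, 235, 233, 139, 137, 140, 156, 148, 139, 146, 195, 255, 253, 255, 260, 260, 262, 260, 256, 255, 263, 252, 223, 224, 221, 142, 144, 134, 159, 143, 161, 153, 140, 146, 152, 150, 142, 152, 201, 223, 224, 211]
189 [221, 230, 229, 227, 230, 243, 239, 238, 235, 237, 242, 237, 232, 236, 241, 201, 141, 150, 149, 189, 275, 275, 256, 261, 256, 259, 257, 257, 253, 252, 262, 256, 253, 260, 252, 241, 179, 134, 147, 157, 156, 139, 163, 212, 198, 210, 214, 219, 221, 215, 220, 215, 215, 211]
192 [236, 226, 226, 230, 228, 233, 232, 236, 234, 235, 237, 229, 239, 221, 239, 234, 218, 173, 184, 284, 274, 271, 256, 262, 257, 258, 260, 256, 257, 255, 258, 257, 257, 252, 258, 260, 254, 158, 220, 218, 222, 220, 224, 221, 226, 212, 223, 222, 217, 215, 212, 218, 215, 213]
195 [222, 226, 227, 223, 231, 232, 233, 235, 233, 234, 238, 237, 239, 232, 229, 234, 229, 234, 295, 300, 282, 263, 256, 254, 258, 254, 255, 258, 253, 258, 252, 250, 248, 262, 278, 277, 284, 239, 223, 221, 218, 225, 213, 221, 213, 219, 223, 220, 217, 217, 220, 225, 221, 214]

[... 1355 characters left out ...]
3, 330, 201, 145, 144, 137, 147, 147, 155, 135, 152, 152, 149, 149, 149, 153, 146, 140, 133, 149, 149, 157, 150, 184, 252, 260, 251, 260, 257, 263, 255, 260, 254, 258, 255, 251, 274, 286, 282, 282, 297, 337, 331, 331, 329]
col 258 [320, 315, 272, 175, 138, 137, 153, 144, 151, 143, 146, 141, 147, 153, 146, 152, 150, 150, 149, 144, 144, 146, 150, 149, 180, 249, 262, 253, 258, 253, 263, 256, 257, 255, 259, 253, 252, 274, 285, 284, 285, 303, 325, 333, 325, 329]
col 260 [319, 323, 327, 201, 136, 145, 158, 140, 145, 145, 145, 141, 152, 149, 141, 147, 149, 149, 141, 147, 146, 150, 149, 146, 157, 247, 256, 270, 254, 262, 254, 253, 258, 256, 248, 252, 257, 279, 286, 284, 280, 281, 314, 320, 317, 319]
```

View pics/w5z.png

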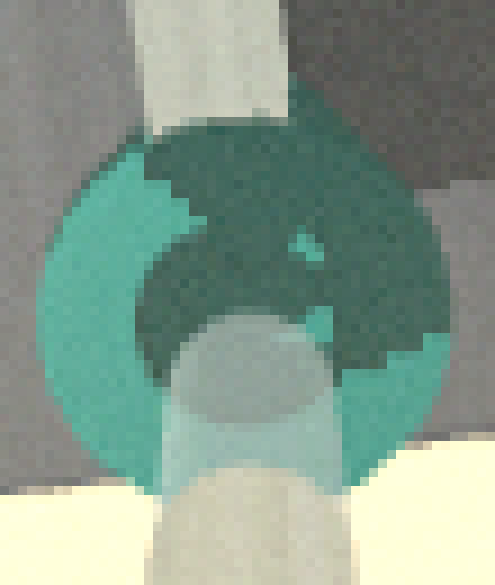

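```bash
python3 - <<'E'
from h import *
w=cal("wrist")
T=onz(w,257.3,162.6,.105);print("ring y from top",T[1]-.021)
l=onz(w,233.5,184.5,.105);r=onz(w,279.5,184.5,.105);print("ring x",(l[0]+r[0])/2,"diam",r[0]-l[0])
F=onz(w,257.5,184.2,.1205);print("foot y", F[1]-.008, F[1]-.008-0)
for z in (.118,.1205,.123): print(z,onz(w,257.5,190,z)[0])
l=onz(w,247.5,194,.1205);r=onz(w,267.5,194,.1205);print("tube diam",r[0]-l[0],"x",(l[0]+r[0])/2)
b=onz(w,257.5,196.6,.118);t=onz(w,257.5,184.2,.118);print("foot face bottom/top y",b,t)
# ring points: left arc lower
pts=[];p=np.load("wrist5.npz")["p"];hsv=cv2.cvtColor(p,cv2.COLOR_BGR2HSV)
# bright teal left arc
m=cv2.inRange(hsv,(75,90,80),(100,255,255))
A=[]
for v in range(168,203):
    u=np.nonzero(m[v,228:245])[0]
    if len(u): A.append(onz(w,228+u[0]-.5,v,.105)[:2])
for v in range(188,200):
    u=np.nonzero(m[v,270:285])[0]
    if len(u): A.append(onz(w,270+u[-1]+.5,v,.105)[:2])
for u in range(248,262): A.append(onz(w,u,162.6,.105)[:2])
A=np.array(A)
from scipy.optimize import least_squares
f=least_squares(lambda c:np.hypot(A[:,0]-c[0],A[:,1]-c[1])-c[2],[.56,-.01,.021],loss="soft_l1",f_scale=.0005)
print("circle",f.x,np.abs(f.fun).max(),len(A))
E
```

```text
ring y from top -0.01030968733018894
ring x 0.5592220318222967 diam 0.04165267406483142
foot y -0.01263941029065619 -0.01263941029065619
0.118 0.5601011949534059
0.1205 0.5600969261380067
0.123 0.5600926573226073
tube diam 0.017136356635684358 x 0.5600963226553248
foot face bottom/top y [ 0.5600994  -0.01661818  0.118     ] [ 0.56010275 -0.00538211  0.118     ]
circle [ 0.55949248 -0.00994322  0.02083611] 0.0012158885373618686 61
```

```bash
python3 -m creep '[[210,[-0.3,1,0],0],[210,[0,1.2,0],0],[210,[0,0,0],0],[210,[0,0,0],0],[210,[0,0,0],0],[210,[0,0,0],0],[210,[0,0,0],0],[210,[0,0,0],0]]' 40
python3 - <<'E'
from h import *
s=read_state();print(s["tool_pos"]);print("side cam right",cal("side")[2][:,0],"scene right",cal("scene")[2][:,0])
for n in ("side","scene","wrist"):
    p,d=read_camera(n);np.savez(n+"6.npz",p=p,d=d)
p=np.load("wrist6.npz")["p"]
cv2.imwrite("pics/w6z.png",cv2.resize(cv2.convertScaleAbs(p[150:215,230:285],alpha=1.8),None,fx=9,fy=9,interpolation=cv2.INTER_NEAREST))
a=cv2.convertScaleAbs(np.load("side6.npz")["p"][135:230,240:290],alpha=1.4);b=cv2.convertScaleAbs(np.load("scene6.npz")["p"][125:220,230:280],alpha=1.8)
cv2.imwrite("pics/ss6.png",cv2.resize(np.hstack([a,b]),None,fx=6,fy=6,interpolation=cv2.INTER_NEAREST))
def edges(x,lo):  # half-max crossings
    return x
for n,rows,rr,a,b in (("scene",(158,162,166),(186,188,190,204,206),240,270),("side",(164,168,171),(197,198,199,200),252,278)):
    g=np.load(n+"6.npz")["p"].astype(float)
    for v in rows: print(n,v,a,g[v,a:b].sum(1).astype(int).tolist())
    t=(g[...,0]+g[...,1])/2-g[...,2]
    for v in rr: print(n,"ring",v,a,t[v,a:b].astype(int).tolist())
E
```

```text
time: 7.37
tool_pos: [0.5592, -0.0079, 0.2063]
tcp_rot: [1.209, 1.209, -1.209]
wrist_force: [-0.7, 0.2, -0.8]
width: 0.317
[ 0.55920429 -0.00785025  0.2062788 ]
side cam right [ 0.91874471 -0.39401191 -0.02574423] scene right [ 0.01755913  0.99984477 -0.00145608]
scene 158 240 [346, 349, 345, 346, 345, 345, 341, 347, 347, 343, 328, 278, 247, 247, 258, 258, 250, 259, 273, 316, 341, 345, 343, 346, 346, 344, 344, 347, 344, 342]
scene 162 240 [358, 379, 391, 396, 399, 394, 391, 401, 406, 404, 391, 302, 257, 254, 254, 256, 251, 249, 273, 314, 342, 344, 344, 342, 347, 343, 347, 341, 345, 340]
scene 166 240 [399, 396, 400, 397, 391, 387, 389, 381, 383, 396, 377, 299, 254, 252, 263, 263, 252, 255, 298, 371, 384, 359, 345, 342, 344, 344, 344, 342, 346, 349]
scene ring 186 240 [-23, -23, -24, -23, -19, -6, 19, 33, 35, 31, 13, -4, -12, -16, -20, -20, -19, -15, -10, 1, 12, 18, 17, 14, 4, -1, -3, -2, -3, -1]
scene ring 188 240 [-24, -24, -24, -24, -21, -8, 17, 37, 36, 31, 21, 9, 7, 8, 10, 10, 11, 9, 9, 4, 10, 17, 19, 15, 6, -2, -6, -5, -6, -4]
scene ring 190 240 [-22, -22, -24, -23, -24, -19, 2, 
[... 597 characters left out ...]
8, 523, 524, 529, 523, 528, 528, 524, 433]
side 171 252 [525, 530, 524, 524, 527, 524, 526, 524, 480, 514, 532, 528, 500, 472, 425, 430, 512, 523, 525, 524, 526, 529, 526, 476, 314, 257]
side ring 197 252 [-2, -2, -2, 24, 55, 63, 64, 61, 40, 37, 40, 26, 24, 24, 25, 32, 33, 45, 61, 67, 66, 45, -24, -31, -30, -31]
side ring 198 252 [-3, -2, -2, 28, 56, 64, 65, 65, 36, 14, -21, -26, -27, -27, -25, -26, 3, 47, 65, 65, 65, 44, -25, -31, -31, -30]
side ring 199 252 [-2, -2, -2, 18, 44, 65, 64, 66, 58, 41, -4, -10, -11, -11, 1, 7, 33, 59, 67, 63, 57, 29, -26, -31, -31, -30]
side ring 200 252 [-3, -2, -2, 15, 36, 55, 59, 65, 65, 62, 37, 33, 34, 33, 44, 48, 62, 64, 60, 55, 40, 23, -27, -31, -30, -30]
```

View pics/w6z.png

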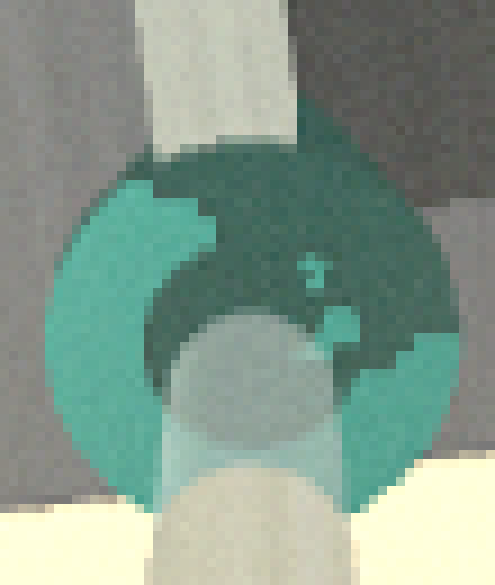

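View pics/ss6.png

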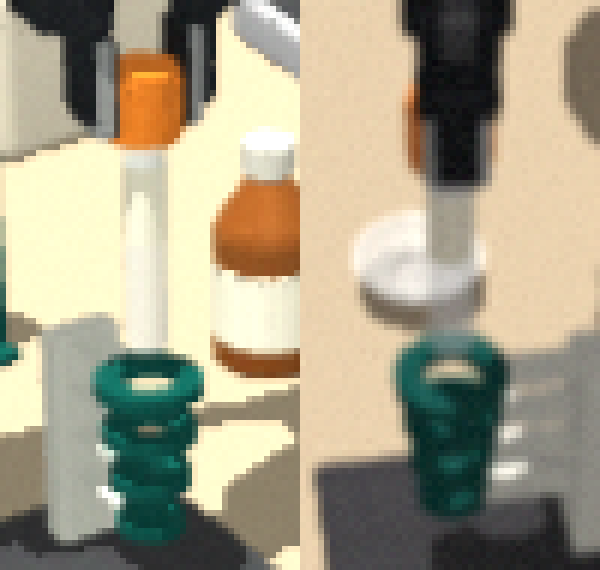

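```bash
python3 -m creep '[[210,[0.2,0,-3],0],[210,[0,0,-4],0],[210,[0,0,-4],0],[210,[0,0,-4],0],[210,[0,0,-4],0],[210,[0,0,-4],0],[210,[0,0,-3],0],[210,[0,0,-2],0]]' 40
python3 - <<'E'
from h import *
s=read_state();print(s["tool_pos"])
for n in ("side","scene","wrist"):
    p,d=read_camera(n);np.savez(n+"7.npz",p=p,d=d)
p=np.load("wrist7.npz")["p"]
cv2.imwrite("pics/w7z.png",cv2.resize(cv2.convertScaleAbs(p[150:215,230:285],alpha=1.8),None,fx=9,fy=9,interpolation=cv2.INTER_NEAREST))
a=cv2.convertScaleAbs(np.load("side7.npz")["p"][135:230,240:290],alpha=1.4);b=cv2.convertScaleAbs(np.load("scene7.npz")["p"][125:220,230:280],alpha=1.8)
cv2.imwrite("pics/ss7.png",cv2.resize(np.hstack([a,b]),None,fx=6,fy=6,interpolation=cv2.INTER_NEAREST))
E
```

```text
time: 8.18
tool_pos: [0.5591, -0.0078, 0.1775]
tcp_rot: [1.209, 1.21, -1.21]
wrist_force: [0.0, 0.2, -1.2]
width: 0.319
[ 0.55907017 -0.00779238  0.177533  ]
```

View pics/w7z.png

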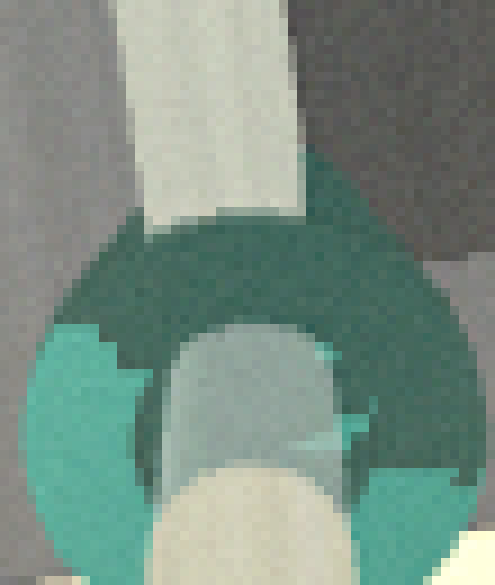

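View pics/ss7.png

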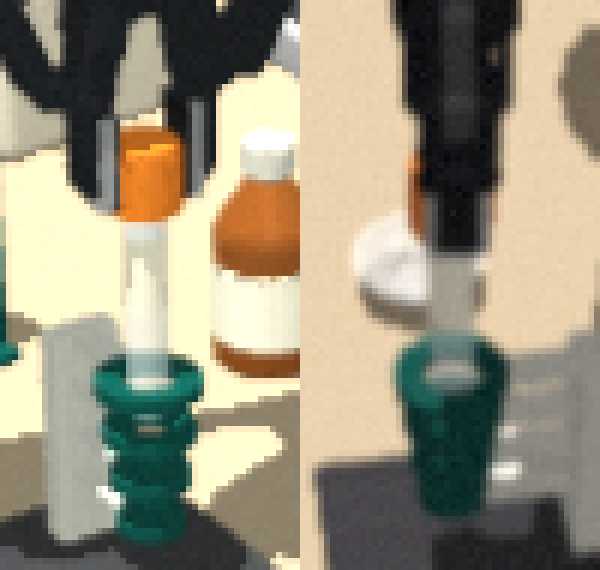

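```bash
python3 -m creep '[[210,[0,0,-1],0],[210,[0,0,-1],0],[210,[0,0,-1],0],[210,[0,0,-1],0],[210,[0,0,-1],0],[210,[0,0,-1],0],[210,[0,0,0],0],[210,[0,0,0],0]]' 40; python3 -c "
from workcell import *
s=read_state();print(s['tool_pos'],s['wrist_force'],s['torque'])"
```

```text
time: 9.0
tool_pos: [0.5593, -0.0078, 0.1722]
tcp_rot: [1.209, 1.209, -1.209]
wrist_force: [1.0, 0.3, -0.3]
width: 0.313
[ 0.55932155 -0.00780629  0.17215092] [ 1.01697834  0.27747889 -0.29383182] [0.03589696 0.01492629 0.04321786]
```

```bash
python3 -m creep '[[210,[0,0,-1],0],[210,[0,0,-1],0],[210,[0,0,-1],0],[210,[0,0,-1],0],[210,[0,0,-1],0],[210,[0,0,-1],0],[210,[0,0,0],0],[210,[0,0,0],0]]' 40; python3 -c "
from workcell import *
s=read_state();print(s['tool_pos'],s['wrist_force'],s['torque'])"
```

```text
time: 9.67
tool_pos: [0.5593, -0.0078, 0.1661]
tcp_rot: [1.209, 1.209, -1.209]
wrist_force: [0.1, 0.0, -0.5]
width: 0.314
[ 0.55930569 -0.00782005  0.16614087] [ 0.09836932  0.04967328 -0.52101764] [-0.0131904  -0.02716236  0.01493321]
```

```bash
python3 -m creep '[[210,[0,0,-1],0],[210,[0,0,-1],0],[210,[0,0,-1],0],[210,[0,0,-1],0],[210,[0,0,-1],0],[210,[0,0,-1],0],[210,[0,0,0],0],[210,[0,0,0],0]]' 40; python3 -c "
from workcell import *
s=read_state();print(s['tool_pos'],s['wrist_force'],s['torque'])"
python3 - <<'E'
from h import *
for n in ("side","scene"):
    p,d=read_camera(n);np.savez(n+"8.npz",p=p,d=d)
a=cv2.convertScaleAbs(np.load("side8.npz")["p"][145:230,240:290],alpha=1.4);b=cv2.convertScaleAbs(np.load("scene8.npz")["p"][135:220,230:280],alpha=2)
cv2.imwrite("pics/ss8.png",cv2.resize(np.hstack([a,b]),None,fx=7,fy=7,interpolation=cv2.INTER_NEAREST))
E
```

```text
time: 10.33
tool_pos: [0.5593, -0.0078, 0.1601]
tcp_rot: [1.209, 1.209, -1.209]
wrist_force: [0.4, -0.1, -0.5]
width: 0.312
[ 0.5593284  -0.00779542  0.16013871] [ 0.44422982 -0.0914564  -0.54937916] [-0.0198013   0.00990676 -0.01891655]
```

View pics/ss8.png

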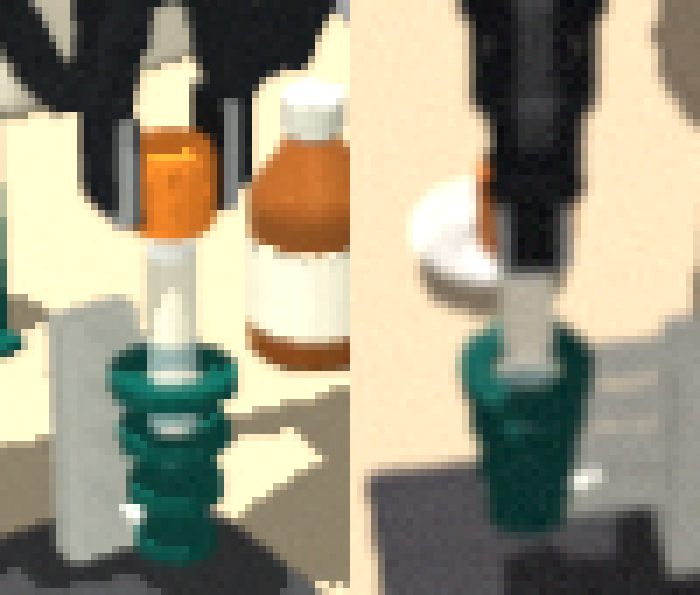

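```bash
python3 -m creep '[[210,[0,0,-1],0],[210,[0,0,-1],0],[210,[0,0,-1],0],[210,[0,0,-1],0],[210,[0,0,-1],0],[210,[0,0,-0.5],0],[210,[0,0,0],0],[210,[0,0,0],0]]' 40; python3 -c "
from workcell import *
s=read_state();print(s['tool_pos'],s['wrist_force'],s['torque'])"
```

```text
time: 11.1
tool_pos: [0.5594, -0.0078, 0.1547]
tcp_rot: [1.209, 1.209, -1.209]
wrist_force: [0.1, -0.8, -0.4]
width: 0.313
[ 0.55935918 -0.00780972  0.1547248 ] [ 0.06926059 -0.8067212  -0.38934207] [0.02001593 0.00146916 0.05823294]
```

```bash
python3 -m creep '[[210,[0,0,-0.5],0],[210,[0,0,0],0],[210,[0,0,-0.5],0],[210,[0,0,0],0],[210,[0,0,-0.5],0],[210,[0,0,0],0],[210,[0,0,0],0],[210,[0,0,0],0]]' 40; python3 -c "
from workcell import *
s=read_state();print(s['tool_pos'],s['wrist_force'],s['torque'])"
```

```text
time: 11.77
tool_pos: [0.5595, -0.0078, 0.1534]
tcp_rot: [1.209, 1.209, -1.209]
wrist_force: [-0.8, -0.4, 0.5]
width: 0.315
[ 0.55946239 -0.00781629  0.15341471] [-0.82401864 -0.38253391  0.48725346] [-0.01974881  0.01887011 -0.04142899]
```

```bash
python3 -m creep '[[210,[0,0,-0.5],0],[210,[0,0,0],0],[210,[0,0,-0.5],0],[210,[0,0,0],0],[210,[0,0,0],0],[210,[0,0,0],0],[210,[0,0,0],0],[210,[0,0,0],0]]' 40; python3 -c "
from workcell import *
s=read_state();print(s['tool_pos'],s['wrist_force'],s['torque'])"
```

```text
time: 12.43
tool_pos: [0.5597, -0.0078, 0.1532]
tcp_rot: [1.209, 1.209, -1.209]
wrist_force: [-1.7, 0.3, 5.3]
width: 0.314
[ 0.55970892 -0.00782418  0.15321409] [-1.70563989  0.31537535  5.3190362 ] [-0.00144325  0.47015856 -0.00717047]
```

```bash
python3 -m creep '[[210,[0,0,-0.5],0],[210,[0,0,0],0],[210,[0,0,0],0],[210,[0,0,0],0],[210,[0,0,0],0],[210,[0,0,0],0],[210,[0,0,0],0],[210,[0,0,0],0]]' 40; python3 -c "
from workcell import *
s=read_state();print(s['tool_pos'],s['wrist_force'],s['torque'])"
python3 - <<'E'
from h import *
for n in ("side","scene"):
    p,d=read_camera(n);np.savez(n+"9.npz",p=p,d=d)
a=cv2.convertScaleAbs(np.load("side9.npz")["p"][145:230,240:290],alpha=1.4);b=cv2.convertScaleAbs(np.load("scene9.npz")["p"][135:220,230:280],alpha=2)
cv2.imwrite("pics/ss9.png",cv2.resize(np.hstack([a,b]),None,fx=7,fy=7,interpolation=cv2.INTER_NEAREST))
E
```

```text
time: 13.1
tool_pos: [0.5598, -0.0078, 0.1531]
tcp_rot: [1.21, 1.208, -1.209]
wrist_force: [-2.2, -0.3, 7.7]
width: 0.315
[ 0.55978382 -0.00784776  0.15313196] [-2.20313608 -0.32512878  7.6814221 ] [-0.03260503  0.58524687 -0.01472075]
```

View pics/ss9.png

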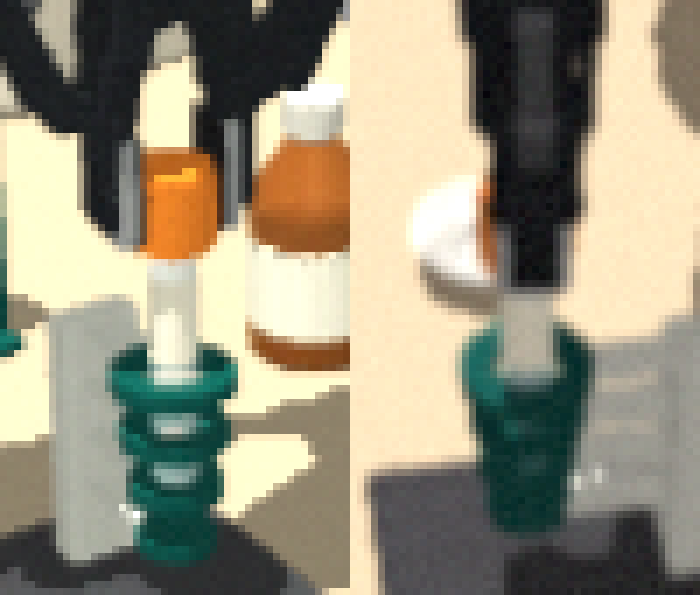

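```bash
python3 -m creep '[[210,[0,0,0.6],0],[210,[0,0,0.6],0],[210,[0,0,0],0],[210,[0,0,0],0],[200,[0,0,0],0],[190,[0,0,0],0],[180,[0,0,0],0],[175,[0,0,0],0]]' 20;  python3 -m creep '[[165,[0,0,0],0],[155,[0,0,0],0],[145,[0,0,0],0],[130,[0,0,0],0],[115,[0,0,0],0],[100,[0,0,0],0],[80,[0,0,0],0],[60,[0,0,0],0]]' 20
python3 - <<'E'
from h import *
for n in ("side","scene","wrist"):
    p,d=read_camera(n);np.savez(n+"10.npz",p=p,d=d)
a=cv2.convertScaleAbs(np.load("side10.npz")["p"][145:230,240:290],alpha=1.4);b=cv2.convertScaleAbs(np.load("scene10.npz")["p"][135:220,230:280],alpha=2)
cv2.imwrite("pics/ss10.png",cv2.resize(np.hstack([a,b]),None,fx=7,fy=7,interpolation=cv2.INTER_NEAREST))
E
```

```text
time: 13.87
tool_pos: [0.5596, -0.0078, 0.1532]
tcp_rot: [1.209, 1.209, -1.209]
wrist_force: [-1.6, 0.0, 5.2]
width: 0.316
time: 14.53
tool_pos: [0.5594, -0.0078, 0.1529]
tcp_rot: [1.209, 1.209, -1.209]
wrist_force: [-0.4, -0.9, -1.2]
width: 0.761
```

View pics/ss10.png

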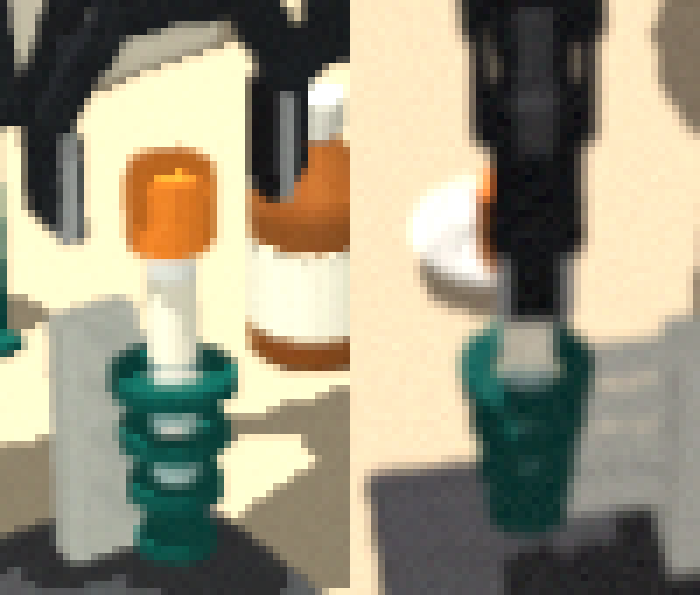

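Released; the tube stands free in the rings. Retreat upward, then check.

```bash
python3 -m creep '[[20,[0,0,5],0],[0,[0,0,15],0],[0,[0,0,20],0],[0,[0,0,25],0],[0,[0,0,25],0],[0,[0,0,20],0],[0,[0,0,10],0],[0,[0,0,0],0]]' 20
python3 -m creep '[[0,[0,0,0],0],[0,[0,0,0],0],[0,[0,0,0],0],[0,[0,0,0],0],[0,[0,0,0],0],[0,[0,0,0],0],[0,[0,0,0],0],[0,[0,0,0],0]]'
python3 - <<'E'
from h import *
for n in ("side","scene"):
    c=cal(n);p,d=read_camera(n);np.savez(n+"11.npz",p=p,d=d);cv2.imwrite(f"pics/{n}11.png",p)
    hsv=cv2.cvtColor(p,cv2.COLOR_BGR2HSV);m=cv2.inRange(hsv,(4,170,90),(16,255,255))
    N,L,st,ce=cv2.connectedComponentsWithStats(m)
    for i in range(1,N):
        if st[i,4]<40: continue
        v,u=np.nonzero((L==i)&(d>0));K,e,M=c
        P=(M@(np.linalg.inv(K)@np.array([u,v,np.ones_like(u)])*d[v,u])).T+e
        if len(P) and np.median(P,0)[0]<1: print(n,st[i],np.median(P,0).round(3),"z",np.percentile(P[:,2],[3,97]).round(3))
E
```

```text
time: 15.35
tool_pos: [0.5612, -0.0079, 0.2766]
tcp_rot: [1.212, 1.204, -1.205]
wrist_force: [0.5, 0.2, 0.3]
width: 1.002
time: 16.02
tool_pos: [0.5594, -0.0078, 0.2728]
tcp_rot: [1.209, 1.209, -1.209]
wrist_force: [-0.1, -0.2, 0.5]
width: 1.004
side [258 166  13  16 179] [ 0.555 -0.02   0.168] z [0.152 0.178]
side [276 166  18  15 213] [0.69  0.153 0.071] z [0.055 0.088]
side [225 206   9  10  82] [0.517 0.123 0.014] z [0.001 0.021]
side [314 243  15  21 278] [ 0.55  -0.277  0.121] z [0.102 0.128]
side [265 251  16  22 298] [ 0.462 -0.263  0.121] z [0.102 0.129]
scene [143 150  11   8  66] [ 0.47  -0.253  0.129] z [0.126 0.131]
scene [249 158  12   9  92] [ 0.564 -0.011  0.179] z [0.175 0.18 ]
scene [128 176  12   9  87] [ 0.559 -0.267  0.129] z [0.125 0.131]
```

View pics/side11.png

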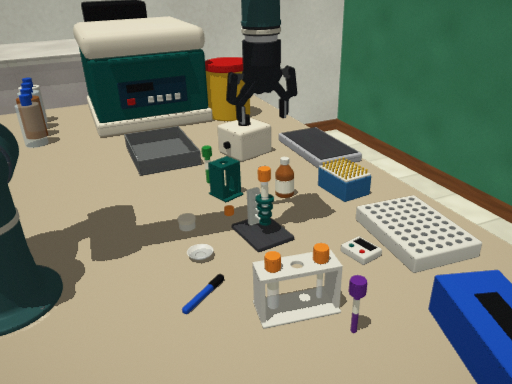

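View pics/scene11.png

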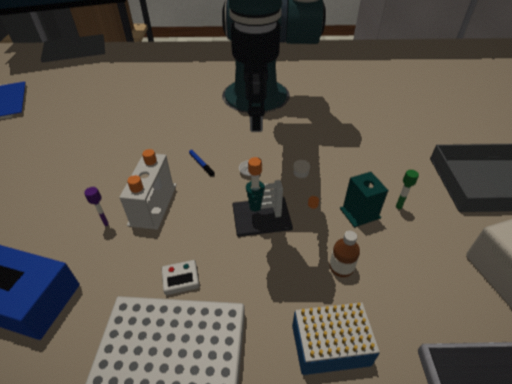

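The tube stands upright in the stand (side view (264,174)). Its cap top is at 0.178–0.179 m, as expected for a foot at 65 mm (65+85+28 = 178 mm). The rack tubes and the other objects look unmoved.

```bash
python3 -c "
from workcell import *
print(finish_job())"
```

```text
the job is handed in; nothing more can be done
None
```

The tube from the teal holder is the **16 mm** one. It passed the 22.2 and 17.2 mm rings and stopped on the 12.2 mm ring, whose top is 65 mm above the table.

I took it out by its cap and lined it up over the stand with the cameras, which called for a correction of about 2 mm in y. I lowered it through the first two rings without measurable resistance, and contact came at the height expected for the 65 mm ring. I then pressed it down lightly, to about 8 N, released it and backed the arm away. The job was handed in shortly after 16 s.

**Last checks:**
- **Seating:** the tube stands upright with the gripper clear. Its cap top measures 178–179 mm, and 178 mm is expected for a foot at 65 mm.
- **Surroundings:** the rack tubes' caps and the spare cap measure within about 1 mm of their first positions. The other objects look unmoved in the images, but I did not measure each one.
- **Disagreements:** the cameras differed by a few millimetres in early position estimates, and the tube's width read about 17 mm in the images. While pressing there was also a side force of about 2 N. It was gone after release.

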